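# Ease open the sprung sample case and clamp its chocolate box

## Robot

A 6-joint arm with a two-finger parallel gripper is mounted at the origin on a cart in front of the work surface, level with it; the furniture and walls round the work are solid. World frame = base frame: x ahead of the robot, y to its left, z up, the work surface at z = 0. Lengths are in m, angles in rad, forces in N, time in s.
With the tool pointing down it reaches from about 0.35 to 0.875 m from the base axis. Payload 4.2 kg.
Tool frame: the origin (TCP) lies midway between the tips of the shut fingers; the grasp point (between the pads) lies 19 mm behind it; z points along the fingers, y is the direction in which the jaws open and shut (so a half turn about z gives the same grasp; the last joint's range is limited). The gripper opens to 85 mm and grips with 20 to 120 N. Pads are 22 mm wide; open, the fingers measure 114 mm over their backs; the gripper's body (76 mm by 85 mm) begins 54 mm behind the grasp point. The pads swing forward as they close: fully open they stand 13 mm farther back than shut.
Start: joints at [-1.047, 0.385, 0.008, 0, -1.194, -0.259], TCP at [0.164, -0.603, 0.231] pointing down, gripper open.
Joint ranges: [-3.14, 3.14], [-1.21, 2.06], [-1.07, 1.41], [-3.16, 2.05], [-2.99, -0.16], [-3.1, 3.1]. Speed limits (rad/s): [2.79, 2.79, 3.14, 3.14, 3.14, 3.14].

## Interface

Orientations are given as a rotation vector (axis times angle).
In Python, from station import env, optics, nets gives the robot as it stands.
- The arm moves only by the tool play_rows, never from a script. Its argument "targets" is a list of rows, each an object of numbers: "x", "y", "z": the shift along the world's x, y, z each as a share of 250 mm, from -1 to 1; "rx", "ry", "rz": the turn, a rotation vector about the world's x, y, z each as a share of pi/2 rad, from -1 to 1; "grip": the gripper's target within -1 to 1 (fully open at 1, half-way at 0, shut at -1). A call has 1 to 12 rows; each row is the pose to reach, as a shift and turn from the pose measured when the call began; what a row does not reach only later rows make up. A row lasts 1/8 s, in which the tool goes at most 62.5 mm and 10.7 degrees, less where a joint would pass 70% of its speed; a pose out of reach is approached as far as the arm can. A call with a number of a shift or a turn outside -1 to 1 is refused whole. A call with a gripper value outside its range is refused whole. The fingers move at their own pace and stop on an object; "squeeze" is the grip in N (left out, the last holds). Time passes only in rows, so rows that repeat a pose let the fingers close. It gives the time, the measured TCP pose, the force and the opening at its end, in the units of the state.
- env.get_obs(): the state, without advancing time (a new reading comes with each control period).
- optics.camera(name): name is "side" or "top" or "wrist"; returns the picture (400x640x3 uint8, red, green, blue); there is no depth.
- optics.get_calibration(name): a dict with "K" (3x3 intrinsics, pixels), "dist" ([k1, k2, p1, p2, k3] as OpenCV has them; the pictures are not rectified), "R" (3x3) and "t" (3): a world point X has camera coordinates R X + t; the wrist camera has in their place "tool_from_camera" (4x4, takes a point from camera to tool coordinates, whose origin is the TCP and whose axes are the flange's). Camera axes: x right, y down, z forward; pixel columns grow to the right and rows downward; lengths in m; the calibration is good to about 2 mm. A picture is of the moment at which its call begins: read the wrist's pose just before it. get_calibration takes no time and is no camera call.
- env.sign_off(): hands the job in, once; it reports no verdict.
Trained networks look in the newest picture that a camera, given by its name, has taken for a name from the list of things; names that differ only in an ending like _2 or _b are one class to them, and where a whole thing is asked for, a point or a joint stands for the part that bears it (a point fixed in the world has none). Each returns a list of dicts, best first, with "score" (0 to 1); they miss things now and then, are a little off and sometimes report something else, mostly with a low value. They report only what shows in the picture. A call takes as long as a camera call.
- nets.cut_out(name, camera): "region" (400x640 bool, what is visible of it) and "rect" ([left, top, width, height] in pixels, round what is visible of it).
The state is a dict: "time_s": time; "qpos": joint angles; "joint_velocities": joint speeds; "effort": joint torques, N m; "tcp_pos": TCP position; "tool_rot": TCP orientation; "contact_force": force on the tool from outside, world axes, zero at the start; "ft_torque": the same for the moment, N m; "gripper_width": opening from 0.0 (shut) to 1.0 (fully open).
Only numpy, scipy, OpenCV 4.12 (cv2) and the standard library are available. Lean on these libraries where they do the work, as an engineer would, in place of code of your own. Each camera call takes 0.05 s, during which the arm holds its last target. There are 200 camera calls.

## Task

The chocolate box is loose in the shut sample case. Gently press the brass button on the lid and keep your fingers against the lid as its spring throws it up, easing it all the way until it stands open without ever flying up; then slide the wooden retainer inside the case against the box and on against the sprung pad until the box is firmly nipped between them, without crushing it. Let go, and disturb nothing else on the counter.

Things in the scene. Friction and masses are not known exactly. Their poses are not given: they have to be found in the camera images.
- sample_case: Dark wooden case with brass corners, fixed: 140 mm deep (x), 208 mm wide (y), base 62 mm high, 6 mm walls, inner floor at z = 8 mm; shut with its lid 80 mm high. Origin: centre of the underside. x points from the front (button side) to the hinge, y to the left along the hinge, z up. The retainer's space behind it is free to the right wall's inner face at y = -98 mm.
- hinge (a point): Middle of the lid's hinge line, at x = +70, z = 62 mm of the case; axes as the case, so the hinge runs along y and the lid opens up and back to +x.
- lid (a joint): Lid angle (rad): 0 shut, 1.65 at the stop. Lid 140 x 208 x 18 mm, hollow below. Its spring lifts with 5.5 N at the button when shut, under 1 N at 1.65, where it stays open. Let go nearly shut it flies up; over 3 rad/s is a slam, 0.5 rad/s is a good pace. Hold it back to 1.4 rad: rest a finger on the button or the outer face and draw back along the arc; from there it may be let go.
- catch (a joint): Travel of the brass button (m): 0 out, 0.006 fully down, along the lid's normal. Its spring gives 1 N (out) to 3.4 N (down); beyond 0.004 the bolt is free. If the button comes out again while the lid is shut, the bolt catches again. Over 35 N on the button or case is too rough.
- catch_top (a point): Centre of the top of the brass button: a pad 28 mm (across the hinge) x 40 mm (along it), 7 mm proud of the lid's outer face, 112 mm from the hinge line, mid-width. Its z axis is the lid's outward normal.
- retainer: Sliding wooden jaw in the case, 112 mm long (x), 14 mm thick (y), top at z = 44 mm of the case, with a brass tab in its middle 40 mm long, 12 mm thick, up to z = 67. Origin: lower edge of its felt face, which looks to +y at the box; its back is at y = -14 mm of it. Axes as the case. Slides along case y from -34 (starts -34 to -16) to +34 mm; drags with 4 N and stays where left.
- backing_pad: Felt-faced pad at the left end of the case, 112 mm long (x), up to z = 46 mm of the case. Origin: lower edge of the face that looks to -y at the box; it rests at case y = +78 mm and gives up to 12 mm to +y, springing back with 0.9 N per mm. A push of 8 to 10 N on the retainer in all (4 N is its drag) nips the box well between them.
- choc_box: Printed tan chocolate box, 62 x 110 x 34 mm (own x, y, z), loose, about 0.1 kg, lying flat on the floor of the case, its own x along the case's y, between retainer and pad. Origin: centre of the underside. More than 20 N from the retainer crushes it.
- nib_mill: Nib mill with crank, fixed, about 150 x 150 mm and 263 mm high, behind the case to the left. Origin: under its body. Leave alone.
- nib_mill_crank (a joint): Turn of the mill's crank (rad), 0 at the start. Leave alone.
- brown_tin: Dark brown cocoa tin with a gold cap, 68 mm across, 85 mm high, loose on the counter. Origin: under its middle. Leave alone.
- teal_tin: Teal cocoa tin with a gold cap, 62 mm across, 75 mm high, loose on the counter. Origin: under its middle. Leave alone.
- cocoa_pod: Dried cocoa pod, 163 mm long, 57 mm high, loose on the counter. Origin: under its middle. Leave alone.
- bell: Brass counter bell, 64 mm across, 47 mm high, loose on the counter. Origin: under its middle. Leave alone.
- cup: White tasting cup, 60 mm across, 52 mm high, loose on the counter. Origin: under its middle. Leave alone.
- stamp: Wooden hand stamp, 24 x 42 x 60 mm, loose on the counter. Origin: under its middle. Leave alone.
- scoop: Brass bean scoop with a wooden handle, 150 mm long, loose on the counter. Origin: under its middle. Leave alone.

How it is judged:
On the way, in this order (a step that is already met when the one before it is completed fails the run):
1. the button is pressed in far enough to free the bolt (value of joint catch above 0.004 m), for 0.04 s.
2. the lid has been eased up past 1.4 rad (value of joint lid above 1.4 rad), for 0.2 s.
At the end, for the whole second after the job is handed in: The lid stands open (over 1.4 rad). The chocolate box lies flat and at rest in the case, square to within 0.06 rad, at the pad (its centre beyond case y = +46 mm), and the retainer, let go, still presses it with more than 1 N (value of joint lid above 1.4 rad and contact force between retainer and choc_box above 1 N and linear speed of choc_box below 0.01 m/s and angle between the x axis of choc_box and the y axis of sample_case, either way round below 0.06 rad and angle between choc_box's own z axis and vertical below 0.1 rad and y of choc_box in the frame of sample_case above 0.046 m); the robot touches nothing.
It fails at once if the lid flies up (over 3 rad/s) (velocity of joint lid above 3 rad/s).
It fails at once if the chocolate box is squeezed by more than 20 N (contact force between retainer and choc_box above 20 N).
It fails at once if the case is pressed with more than 35 N (contact force between any of the fingers, the arm and sample_case above 35 N).
It fails at once if a bystander is shifted by more than 15 mm (distance of any of brown_tin, teal_tin, cocoa_pod, bell, cup, stamp, scoop from where it was at the start of the episode above 0.015 m).
It fails at once if the mill's crank is turned by more than 0.2 rad (value of joint nib_mill_crank above 0.2 rad or value of joint nib_mill_crank below -0.2 rad).
It also fails if it takes over 61 s, if anything falls off the work surface, if the arm or the gripper's body presses on something with over 40 N, if the wrist force passes 120 N, or if a joint passes its speed limit or range.

## Working session

There is one attempt and no reset: what is moved stays moved. The work goes in short steps, Python scripts to look and compute and a tool call to move; the robot and the scene stay as the last step left them, time stands still between calls to the robot, and variables do not carry over. Pictures are saved under pics/ and viewed, about 8 in all and at most 12, crops included, and the job is handed in when it is done.

Besides the shell and the picture viewer there is one more tool, called after "Emit:" by a JSON object that holds its "method" and its "body", one argument or row to a line. play_rows: Moves the arm, as the interface text tells. Shift numbers are shares of 250 mm and turn numbers shares of pi/2 rad, none past 1 either way. Its arguments: {"type":"object","properties":{"targets":{"type":"array","items":{"type":"object","properties":{"x":{"type":"number","minimum":-1,"maximum":1},"y":{"type":"number","minimum":-1,"maximum":1},"z":{"type":"number","minimum":-1,"maximum":1},"rx":{"type":"number","minimum":-1,"maximum":1},"ry":{"type":"number","minimum":-1,"maximum":1},"rz":{"type":"number","minimum":-1,"maximum":1},"grip":{"type":"number"}}}},"squeeze":{"type":"number"}},"required":["targets"]}

```bash
mkdir -p pics; ls; python3 - <<'E'
from station import env, optics, nets
import cv2, numpy as np
o=env.get_obs(); print({k:np.round(v,3) for k,v in o.items()})
for c in("top","side"):
    im=optics.camera(c); cv2.imwrite(f"pics/{c}0.png",im[:,:,::-1])
    k=optics.get_calibration(c); print(c,{a:np.round(b,4).tolist() for a,b in k.items()})
    for n in("sample_case","catch_top"):
        for r in nets.cut_out(n,c)[:2]: print(n,round(r['score'],2),r['rect'])
print(optics.get_calibration("wrist"))
E
```

```text
pics
{'time_s': np.float64(0.0), 'qpos': array([-1.047,  0.386,  0.007, -0.   , -1.194, -0.259]), 'joint_velocities': array([-0.002,  0.002,  0.   ,  0.001,  0.001, -0.002]), 'effort': array([ 2.0000e-03, -3.9229e+01,  1.8840e+01,  4.1860e+00, -5.0000e-03,
        0.0000e+00]), 'tcp_pos': array([ 0.163, -0.603,  0.23 ]), 'tool_rot': array([ 4.140e-01, -3.114e+00, -3.000e-03]), 'contact_force': array([ 0.494, -0.167, -0.458]), 'ft_torque': array([-0.015, -0.012, -0.024]), 'gripper_width': np.float64(0.999)}
top {'K': [[493.1841, 0.0, 318.0963], [0.0, 493.1841, 213.6435], [0.0, 0.0, 1.0]], 'dist': [-0.0422, 0.0, 0.0, 0.0, 0.0], 'R': [[-0.0274, -0.9996, -0.0061], [-0.9902, 0.028, -0.1371], [0.1372, 0.0022, -0.9905]], 't': [-0.0075, 0.5742, 1.2489]}
sample_case 0.64 [198.4, 209.0, 28.2, 20.6]
sample_case 0.6 [279.5, 199.1, 87.7, 64.8]
catch_top 0.65 [317.1, 240.3, 17.2, 13.1]
side {'K': [[449.6398, 0.0, 317.6777], [0.0, 449.6398, 192.8426], [0.0, 0.0, 1.0]], 'dist': [-0.1281, 0.0, 0.0, 0.0, 0.0], 'R': [[-0.9276, -0.3737, -0.0008], [-0.2864, 0.7124, -0.6407], [0.24, -0.594, -0.7678]], 't': [0.5163, 0.2675, 1.0335]}
sample_case 0.95 [294.3, 173.7, 77.7, 95.9]
catch_top 0.71 [341.9, 205.6, 16.6, 12.3]
catch_top 0.45 [314.4, 154.4, 20.2, 23.5]
{'K': array([[324.397423  ,   0.        , 323.95314925],
       [  0.        , 324.397423  , 200.61704331],
       [  0.        ,   0.        ,   1.        ]]), 'dist': array([-0.0508796,  0.       ,  0.       ,  0.       ,  0.       ]), 'tool_from_camera': array([[ 7.49092475e-04, -9.62803664e-01, -2.70200932e-01,
         6.80706623e-02],
       [ 9.99999710e-01,  7.57367490e-04,  7.36343287e-05,
         7.18294721e-04],
       [ 1.33746000e-04, -2.70200909e-01,  9.62803953e-01,
        -1.43200115e-01],
       [ 0.00000000e+00,  0.00000000e+00,  0.00000000e+00,
         1.00000000e+00]])}
```

View pics/top0.png

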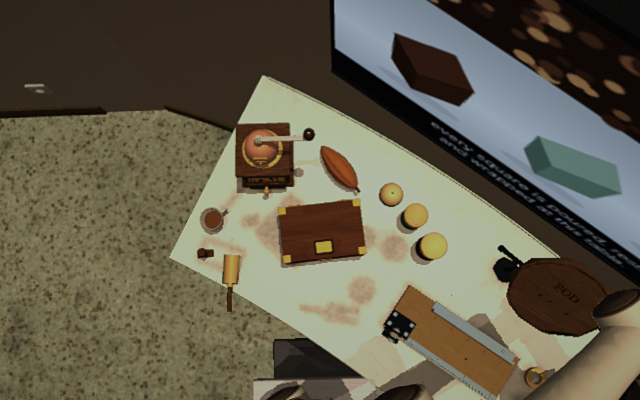

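View pics/side0.png

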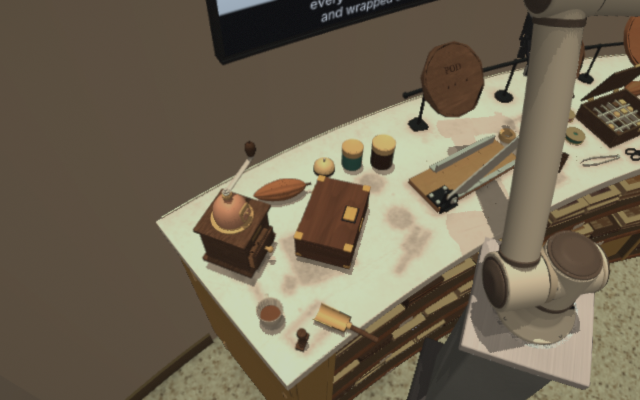

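The top view shows the case at about (322,232), its button at (323,247) toward the robot, the mill behind-left at (266,150), and the pod and tins behind and to the right. I'll fit the case pose to the masks.

```bash
cat > h.py <<'E'
from station import env, optics, nets
import cv2, numpy as np
from scipy.optimize import minimize
from scipy.spatial.transform import Rotation as Ro
def cam(c):
    k=optics.get_calibration(c)
    if "R" in k: return k["K"],k["dist"],k["R"],k["t"]
    o=env.get_obs(); T=np.eye(4); T[:3,:3]=Ro.from_rotvec(o["tool_rot"]).as_matrix(); T[:3,3]=o["tcp_pos"]
    W=np.linalg.inv(T@k["tool_from_camera"]); return k["K"],k["dist"],W[:3,:3],W[:3,3]
def proj(P,c):
    K,d,R,t=c; return cv2.projectPoints(np.atleast_2d(P).astype(float),cv2.Rodrigues(R)[0],t,K,d)[0][:,0]
def unproj(uv,z,c):
    K,d,R,t=c; n=cv2.undistortPoints(np.array([[uv]],float),K,d)[0,0]
    r=R.T@np.array([n[0],n[1],1]); o=-R.T@t; return o+r*(z-o[2])/r[2]
def w(p,P):  # case->world
    c,s=np.cos(p[2]),np.sin(p[2]); P=np.atleast_2d(P)
    return P@np.array([[c,s,0],[-s,c,0],[0,0,1]])+[p[0],p[1],0]
E
cat > fit.py <<'E'
from h import *
box=np.array([[x,y,z] for x in(-.07,.07) for y in(-.104,.104) for z in(0,.08)])
M={}
for c in("top","side"):
    optics.camera(c); C=cam(c)
    rs=nets.cut_out("sample_case",c); r=max(rs,key=lambda r:r["region"].sum() if r["score"]>.4 else 0)
    M[c]=(C,r["region"])
    for b in nets.cut_out("catch_top",c)[:2]:
        ys,xs=np.nonzero(b["region"]); print(c,"button",b["score"],xs.mean(),ys.mean(),unproj((xs.mean(),ys.mean()),.087,C))
def cost(p,cs=("top","side")):
    s=0
    for c in cs:
        C,m=M[c]; h=cv2.convexHull((proj(w(p,box),C)*16).astype(np.int32))
        i=np.zeros(m.shape,np.uint8); cv2.fillConvexPoly(i,h,1,shift=4); i=i>0
        s+=(i^m).sum()/m.sum()
    return s
C,m=M["top"]; ys,xs=np.nonzero(m); p0=unproj((xs.mean(),ys.mean()),.06,C)
for cs in(("top",),("side",),("top","side")):
    best=min((minimize(cost,[p0[0],p0[1],y],args=(cs,),method="Nelder-Mead",options=dict(initial_simplex=[[p0[0],p0[1],y],[p0[0]+.02,p0[1],y],[p0[0],p0[1]+.02,y],[p0[0],p0[1],y+.1]])) for y in(-.1,.1,.2)),key=lambda r:r.fun)
    print(cs,best.x.round(4),best.fun, "button->",w(best.x,[-.042,0,.087]).round(4))
E
python3 fit.py
```

```text
top button 0.46 323.5059523809524 246.45238095238096 [ 0.48427237 -0.03479222  0.087     ]
top button 0.32 286.7601918465228 136.8537170263789 [0.76899498 0.05160525 0.087     ]Traceback (most recent call last):
  File "fit.py", line 6, in <module>
    rs=nets.cut_out("sample_case",c); r=max(rs,key=lambda r:r["region"].sum() if r["score"]>.4 else 0)
                                        ~~~^^^^^^^^^^^^^^^^^^^^^^^^^^^^^^^^^^^^^^^^^^^^^^^^^^^^^^^^^^^
ValueError: max() iterable argument is empty
```

```bash
python3 - <<'E'
s=open('fit.py').read()
s=s.replace('''    optics.camera(c); C=cam(c)
    rs=nets.cut_out("sample_case",c); r''','''    C=cam(c); rs=[]
    while not rs: optics.camera(c); rs=[r for r in nets.cut_out("sample_case",c) if r["region"].sum()>2000]
    r''')
open('fit.py','w').write(s)
E
timeout 300 python3 fit.py
```

```text
top button 0.74 324.50625 246.5 [ 0.48408403 -0.03728107  0.087     ]
side button 0.62 349.7142857142857 213.24603174603175 [ 0.48471545 -0.03214944  0.087     ]
('top',) [ 0.5266 -0.031   0.0817] 0.023734509556815796 button-> [[ 0.4847 -0.0344  0.087 ]]
('side',) [ 0.5273 -0.0312  0.0896] 0.015270164447924823 button-> [[ 0.4854 -0.0349  0.087 ]]
('top', 'side') [ 0.5267 -0.0309  0.0817] 0.0391861767753101 button-> [[ 0.4849 -0.0343  0.087 ]]
```

```bash
python3 - <<'E'
from h import *
def tri(a,b):
    A=[]
    for uv,c in((a,"top"),(b,"side")):
        K,d,R,t=cam(c); n=cv2.undistortPoints(np.array([[uv]],float),K,d)[0,0]; A.append((np.c_[R,t],n))
    X=cv2.triangulatePoints(A[0][0],A[1][0],A[0][1].reshape(2,1),A[1][1].reshape(2,1)); return (X[:3]/X[3]).ravel()
print("knob",tri((309,134),(250,148)),"copper",tri((262,143),(231,210)))
print("pod",unproj((338,167),.03,cam("top")),"bell",unproj((391,194),.04,cam("top")),"tin",unproj((432,245),.085,cam("top")))
o=env.get_obs(); R=Ro.from_rotvec(o["tool_rot"]).as_matrix(); print(R.round(3), np.arctan2(R[1,1],R[0,1])-np.pi/2)
p=[.5268,-.031,.084]
print("hover",w(p,[-.035,0,.12])-o["tcp_pos"])
E
```

```text
knob [ 0.72681946 -0.00841831  0.24362542] copper [0.73266291 0.10726085 0.14916185]
pod [ 0.69913388 -0.07996342  0.03      ] bell [ 0.62034252 -0.21628609  0.04      ] tin [ 0.48030678 -0.30604668  0.085     ]
[[-0.965 -0.262  0.   ]
 [-0.262  0.965 -0.   ]
 [-0.    -0.    -1.   ]] 0.2648274283125309
hover [[ 0.32832671  0.56924507 -0.11132626]]
```

Emit:
{"method": "play_rows", "body": {
  "targets": [
    {"x":0.56,"y":0.98,"z":-0.1,"rz":-0.115,"grip":-1},
    {"x":0.56,"y":0.98,"z":-0.1,"rz":-0.115,"grip":-1},
    {"x":0.56,"y":0.98,"z":-0.1,"rz":-0.115,"grip":-1},
    {"x":0.56,"y":0.98,"z":-0.1,"rz":-0.115,"grip":-1},
    {"x":0.56,"y":0.98,"z":-0.1,"rz":-0.115,"grip":-1},
    {"x":0.56,"y":0.98,"z":-0.1,"rz":-0.115,"grip":-1}
  ],
  "squeeze": 20
}}

```text
invalid input
```

Emit:
{"method": "play_rows", "body": {
  "targets": [
    {"x":0.6,"y":1,"z":-0.1,"grip":-1},
    {"x":0.6,"y":1,"z":-0.1,"grip":-1},
    {"x":0.6,"y":1,"z":-0.1,"grip":-1},
    {"x":0.6,"y":1,"z":-0.1,"grip":-1},
    {"x":0.6,"y":1,"z":-0.1,"grip":-1},
    {"x":0.6,"y":1,"z":-0.1,"grip":-1}
  ]
}}

```text
invalid input
```

Emit:
{"method": "play_rows", "body": {
  "targets": [
    {"x":0.56,"y":0.98,"z":-0.1,"rx":0.0,"ry":0.0,"rz":-0.115,"grip":-1.0},
    {"x":0.56,"y":0.98,"z":-0.1,"rx":0.0,"ry":0.0,"rz":-0.115,"grip":-1.0}
  ],
  "squeeze": 20
}}

```text
time_s: 1.1
tcp_pos: [0.2256, -0.4943, 0.2198]
tool_rot: [-0.128, 3.139, -0.0]
contact_force: [1.2, 0.3, -0.1]
gripper_width: 0.604
```

Emit:
{"method": "play_rows", "body": {
  "targets": [
    {"x":0.53,"y":0.92,"z":-0.1,"rx":0.0,"ry":0.0,"rz":0.0,"grip":-1.0},
    {"x":0.53,"y":0.92,"z":-0.1,"rx":0.0,"ry":0.0,"rz":0.0,"grip":-1.0},
    {"x":0.53,"y":0.92,"z":-0.1,"rx":0.0,"ry":0.0,"rz":0.0,"grip":-1.0},
    {"x":0.53,"y":0.92,"z":-0.1,"rx":0.0,"ry":0.0,"rz":0.0,"grip":-1.0},
    {"x":0.53,"y":0.92,"z":-0.1,"rx":0.0,"ry":0.0,"rz":0.0,"grip":-1.0}
  ],
  "squeeze": 20
}}

```text
time_s: 1.72
tcp_pos: [0.3593, -0.2618, 0.195]
tool_rot: [-0.135, 3.138, -0.0]
contact_force: [-0.5, -0.1, -0.4]
gripper_width: -0.004
```

Emit:
{"method": "play_rows", "body": {
  "targets": [
    {"x":0.53,"y":0.92,"z":-0.1,"rx":0.0,"ry":0.0,"rz":0.0,"grip":-1.0},
    {"x":0.53,"y":0.92,"z":-0.1,"rx":0.0,"ry":0.0,"rz":0.0,"grip":-1.0},
    {"x":0.53,"y":0.92,"z":-0.1,"rx":0.0,"ry":0.0,"rz":0.0,"grip":-1.0},
    {"x":0.53,"y":0.92,"z":-0.1,"rx":0.0,"ry":0.0,"rz":0.0,"grip":-1.0},
    {"x":0.53,"y":0.92,"z":-0.1,"rx":0.0,"ry":0.0,"rz":0.0,"grip":-1.0},
    {"x":0.53,"y":0.92,"z":-0.1,"rx":0.0,"ry":0.0,"rz":0.0,"grip":-1.0}
  ],
  "squeeze": 20
}}

```text
time_s: 2.48
tcp_pos: [0.492, -0.0309, 0.1697]
tool_rot: [0.138, -3.139, 0.0]
contact_force: [-1.3, -0.5, 0.5]
gripper_width: -0.002
```

```bash
python3 - <<'E'
from h import *
o=env.get_obs(); print({k:np.round(o[k],4) for k in("tcp_pos","tool_rot","contact_force","gripper_width","time_s")})
C=cam("wrist"); im=optics.camera("wrist"); 
for x,y,z in[(-.07,-.104,.08),(-.07,.104,.08),(.07,-.104,.08),(.07,.104,.08),(-.056,-.02,.087),(-.056,.02,.087),(-.028,-.02,.087),(-.028,.02,.087)]:
    u=proj(w([.5268,-.031,.084],[x,y,z]),C)[0]; cv2.circle(im,(int(round(u[0])),int(round(u[1]))),3,(0,255,0),1)
cv2.imwrite("pics/w1.png",im[:,:,::-1])
E
```

```text
{'tcp_pos': array([ 0.492 , -0.0309,  0.1697]), 'tool_rot': array([ 1.3760e-01, -3.1386e+00,  3.0000e-04]), 'contact_force': array([-1.3484, -0.5036,  0.4945]), 'gripper_width': np.float64(-0.0015), 'time_s': np.float64(2.475)}
```

View pics/w1.png

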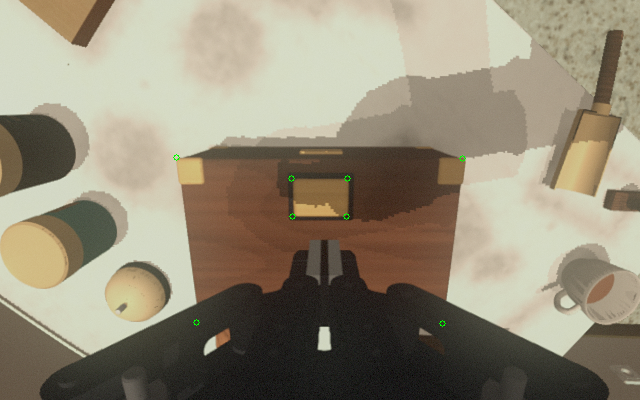

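The projected case and button corners (green) sit on the observed ones (button at (320,198)), so the pose is good. Descending to just above the button.

Emit:
{"method": "play_rows", "body": {
  "targets": [
    {"x":0.0,"y":-0.012,"z":-0.2,"rx":0.0,"ry":0.0,"rz":0.0,"grip":-1.0},
    {"x":0.0,"y":-0.012,"z":-0.3,"rx":0.0,"ry":0.0,"rz":0.0,"grip":-1.0},
    {"x":0.0,"y":-0.012,"z":-0.31,"rx":0.0,"ry":0.0,"rz":0.0,"grip":-1.0},
    {"x":0.0,"y":-0.012,"z":-0.318,"rx":0.0,"ry":0.0,"rz":0.0,"grip":-1.0},
    {"x":0.0,"y":-0.012,"z":-0.326,"rx":0.0,"ry":0.0,"rz":0.0,"grip":-1.0}
  ],
  "squeeze": 20
}}

```text
time_s: 3.15
tcp_pos: [0.4922, -0.035, 0.0896]
tool_rot: [-0.134, 3.136, 0.0]
contact_force: [-0.1, -0.4, -0.2]
gripper_width: 0.002
```

Emit:
{"method": "play_rows", "body": {
  "targets": [
    {"x":0.0,"y":0.0,"z":-0.01,"rx":0.0,"ry":0.0,"rz":0.0,"grip":-1.0},
    {"x":0.0,"y":0.0,"z":-0.018,"rx":0.0,"ry":0.0,"rz":0.0,"grip":-1.0},
    {"x":0.0,"y":0.0,"z":-0.024,"rx":0.0,"ry":0.0,"rz":0.0,"grip":-1.0},
    {"x":0.0,"y":0.0,"z":-0.024,"rx":0.0,"ry":0.0,"rz":0.0,"grip":-1.0}
  ],
  "squeeze": 20
}}

```text
time_s: 3.65
tcp_pos: [0.4931, -0.0349, 0.0842]
tool_rot: [-0.135, 3.134, 0.0]
contact_force: [-1.2, -0.1, 5.7]
gripper_width: 0.003
```

Emit:
{"method": "play_rows", "body": {
  "targets": [
    {"x":0.0,"y":0.0,"z":-0.006,"rx":0.0,"ry":0.0,"rz":0.0,"grip":-1.0},
    {"x":0.0,"y":0.0,"z":-0.01,"rx":0.0,"ry":0.0,"rz":0.0,"grip":-1.0},
    {"x":0.0,"y":0.0,"z":-0.01,"rx":0.0,"ry":0.0,"rz":0.0,"grip":-1.0}
  ],
  "squeeze": 20
}}

```text
time_s: 4.03
tcp_pos: [0.4927, -0.035, 0.0819]
tool_rot: [-0.136, 3.135, -0.0]
contact_force: [-1.9, -0.3, 5.6]
gripper_width: 0.001
```

Steady 5.6 N means the bolt is free and the lid spring is pushing on the finger. Now I'll work out the easing arc.

```bash
cat > arc.py <<'E'
from h import *
import sys
a,b,n=float(sys.argv[1]),float(sys.argv[2]),int(sys.argv[3])
o=env.get_obs(); T=o["tcp_pos"]; F=o["contact_force"]; p=[.5268,-.031,.084]
loc=w([0,0,-.084],(T-[p[0],p[1],0]))[0]; print("case tcp",loc.round(4),"F",F.round(1),o["time_s"])
for th in np.linspace(a,b,n):
    u=np.array([-np.cos(th),np.sin(th)]); v=np.array([np.sin(th),np.cos(th)])
    c=np.array([.07,.062])+.1153*u+.0195*v
    P=w(p,[c[0]+.011,-.0005,c[1]])[0]-T; print(round(th,3),(P/.25).round(3).tolist())
E
python3 arc.py 0.05 0.55 10
```

```text
case tcp [-0.0343 -0.0011  0.0819] F [-1.9 -0.3  5.6] 4.025
0.05 [0.004, 0.003, 0.021]
0.106 [0.01, 0.003, 0.046]
0.161 [0.018, 0.004, 0.071]
0.217 [0.027, 0.005, 0.096]
0.272 [0.038, 0.006, 0.119]
0.328 [0.049, 0.007, 0.143]
0.383 [0.062, 0.008, 0.165]
0.439 [0.076, 0.009, 0.187]
0.494 [0.092, 0.01, 0.208]
0.55 [0.108, 0.012, 0.228]
```

Emit:
{"method": "play_rows", "body": {
  "targets": [
    {"x":0.004,"y":0.003,"z":0.021,"rx":0.0,"ry":0.0,"rz":0.0,"grip":-1.0},
    {"x":0.01,"y":0.003,"z":0.046,"rx":0.0,"ry":0.0,"rz":0.0,"grip":-1.0},
    {"x":0.018,"y":0.004,"z":0.071,"rx":0.0,"ry":0.0,"rz":0.0,"grip":-1.0},
    {"x":0.027,"y":0.005,"z":0.096,"rx":0.0,"ry":0.0,"rz":0.0,"grip":-1.0}
  ],
  "squeeze": 20
}}

```text
time_s: 4.53
tcp_pos: [0.5001, -0.0338, 0.1067]
tool_rot: [-0.136, 3.134, -0.0]
contact_force: [0.3, -2.8, 4.4]
gripper_width: -0.001
```

```bash
python3 arc.py 0.25 0.8 11
```

```text
case tcp [-0.0269 -0.0006  0.1067] F [ 0.3 -2.8  4.4] 4.525
0.25 [0.004, 0.001, 0.011]
0.305 [0.015, 0.002, 0.034]
0.36 [0.027, 0.003, 0.057]
0.415 [0.041, 0.004, 0.078]
0.47 [0.055, 0.005, 0.1]
0.525 [0.071, 0.006, 0.12]
0.58 [0.088, 0.008, 0.139]
0.635 [0.106, 0.009, 0.158]
0.69 [0.125, 0.011, 0.175]
0.745 [0.145, 0.013, 0.191]
0.8 [0.166, 0.014, 0.206]
```

Contact held (4.4 N); continuing.

Emit:
{"method": "play_rows", "body": {
  "targets": [
    {"x":0.004,"y":0.001,"z":0.011,"rx":0.0,"ry":0.0,"rz":0.0,"grip":-1.0},
    {"x":0.015,"y":0.002,"z":0.034,"rx":0.0,"ry":0.0,"rz":0.0,"grip":-1.0},
    {"x":0.027,"y":0.003,"z":0.057,"rx":0.0,"ry":0.0,"rz":0.0,"grip":-1.0},
    {"x":0.041,"y":0.004,"z":0.078,"rx":0.0,"ry":0.0,"rz":0.0,"grip":-1.0},
    {"x":0.055,"y":0.005,"z":0.1,"rx":0.0,"ry":0.0,"rz":0.0,"grip":-1.0},
    {"x":0.071,"y":0.006,"z":0.12,"rx":0.0,"ry":0.0,"rz":0.0,"grip":-1.0},
    {"x":0.088,"y":0.008,"z":0.139,"rx":0.0,"ry":0.0,"rz":0.0,"grip":-1.0},
    {"x":0.106,"y":0.009,"z":0.158,"rx":0.0,"ry":0.0,"rz":0.0,"grip":-1.0},
    {"x":0.125,"y":0.011,"z":0.175,"rx":0.0,"ry":0.0,"rz":0.0,"grip":-1.0},
    {"x":0.145,"y":0.013,"z":0.191,"rx":0.0,"ry":0.0,"rz":0.0,"grip":-1.0},
    {"x":0.166,"y":0.014,"z":0.206,"rx":0.0,"ry":0.0,"rz":0.0,"grip":-1.0}
  ],
  "squeeze": 20
}}

```text
time_s: 5.9
tcp_pos: [0.5417, -0.03, 0.1582]
tool_rot: [-0.136, 3.134, 0.001]
contact_force: [3.5, 0.8, 0.4]
gripper_width: 0.001
```

```bash
python3 arc.py 0.83 1.46 12
```

```text
case tcp [ 0.0149 -0.0003  0.1582] F [3.5 0.8 0.4] 5.9
0.83 [0.011, -0.0, 0.008]
0.887 [0.034, 0.002, 0.022]
0.945 [0.057, 0.004, 0.034]
1.002 [0.081, 0.006, 0.046]
1.059 [0.106, 0.008, 0.055]
1.116 [0.132, 0.01, 0.064]
1.174 [0.157, 0.012, 0.071]
1.231 [0.184, 0.015, 0.076]
1.288 [0.21, 0.017, 0.08]
1.345 [0.237, 0.019, 0.082]
1.403 [0.263, 0.021, 0.083]
1.46 [0.29, 0.023, 0.082]
```

Emit:
{"method": "play_rows", "body": {
  "targets": [
    {"x":0.011,"y":0.0,"z":0.008,"rx":0.0,"ry":0.0,"rz":0.0,"grip":-1.0},
    {"x":0.034,"y":0.002,"z":0.022,"rx":0.0,"ry":0.0,"rz":0.0,"grip":-1.0},
    {"x":0.057,"y":0.004,"z":0.034,"rx":0.0,"ry":0.0,"rz":0.0,"grip":-1.0},
    {"x":0.081,"y":0.006,"z":0.046,"rx":0.0,"ry":0.0,"rz":0.0,"grip":-1.0},
    {"x":0.106,"y":0.008,"z":0.055,"rx":0.0,"ry":0.0,"rz":0.0,"grip":-1.0},
    {"x":0.132,"y":0.01,"z":0.064,"rx":0.0,"ry":0.0,"rz":0.0,"grip":-1.0}
  ],
  "squeeze": 20
}}

```text
time_s: 6.65
tcp_pos: [0.5749, -0.0274, 0.1742]
tool_rot: [-0.136, 3.135, 0.001]
contact_force: [1.1, 2.1, 0.4]
gripper_width: 0.002
```

```bash
python3 arc.py 1.14 1.6 9; python3 -c "
from h import *
cv2.imwrite('pics/s2.png',cv2.resize(optics.camera('side')[100:300,200:460,::-1],None,fx=3,fy=3))"
```

```text
case tcp [ 0.0482 -0.0005  0.1742] F [1.1 2.1 0.4] 6.65
1.14 [0.009, 0.001, 0.003]
1.198 [0.035, 0.003, 0.009]
1.255 [0.062, 0.005, 0.014]
1.312 [0.088, 0.007, 0.017]
1.37 [0.115, 0.01, 0.018]
1.428 [0.142, 0.012, 0.019]
1.485 [0.169, 0.014, 0.017]
1.542 [0.195, 0.016, 0.014]
1.6 [0.222, 0.019, 0.01]
```

View pics/s2.png

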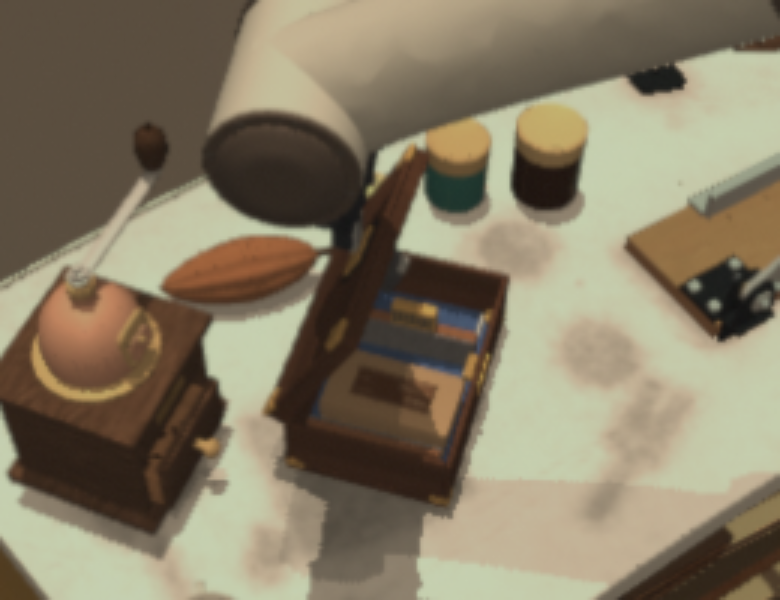

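The side view shows the lid about 1.1 rad up and resting on the finger. Inside are the retainer with its brass tab (crop (415,312)) and the box lying by the pad. Continuing.

Emit:
{"method": "play_rows", "body": {
  "targets": [
    {"x":0.009,"y":0.001,"z":0.003,"rx":0.0,"ry":0.0,"rz":0.0,"grip":-1.0},
    {"x":0.035,"y":0.003,"z":0.009,"rx":0.0,"ry":0.0,"rz":0.0,"grip":-1.0},
    {"x":0.062,"y":0.005,"z":0.014,"rx":0.0,"ry":0.0,"rz":0.0,"grip":-1.0},
    {"x":0.088,"y":0.007,"z":0.017,"rx":0.0,"ry":0.0,"rz":0.0,"grip":-1.0},
    {"x":0.115,"y":0.01,"z":0.018,"rx":0.0,"ry":0.0,"rz":0.0,"grip":-1.0},
    {"x":0.142,"y":0.012,"z":0.019,"rx":0.0,"ry":0.0,"rz":0.0,"grip":-1.0},
    {"x":0.169,"y":0.014,"z":0.017,"rx":0.0,"ry":0.0,"rz":0.0,"grip":-1.0},
    {"x":0.18,"y":0.015,"z":0.017,"rx":0.0,"ry":0.0,"rz":0.0,"grip":-1.0},
    {"x":0.18,"y":0.015,"z":0.017,"rx":0.0,"ry":0.0,"rz":0.0,"grip":-1.0}
  ],
  "squeeze": 20
}}

```text
time_s: 7.82
tcp_pos: [0.621, -0.0237, 0.1785]
tool_rot: [-0.136, 3.134, 0.0]
contact_force: [0.5, 0.6, 1.2]
gripper_width: 0.002
```

```bash
python3 arc.py 1.55 1.6 2; python3 -c "
from h import *
cv2.imwrite('pics/s3.png',cv2.resize(optics.camera('side')[100:300,200:460,::-1],None,fx=3,fy=3))"
```

```text
case tcp [ 0.0945 -0.0006  0.1785] F [0.5 0.6 1.2] 7.825
1.55 [0.014, 0.002, -0.003]
1.6 [0.037, 0.004, -0.007]
```

View pics/s3.png

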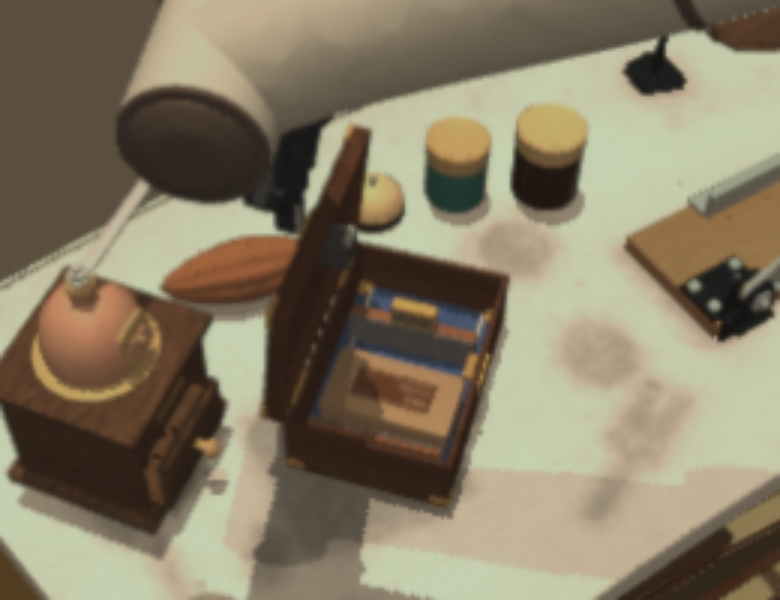

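Lid is near 1.5 rad and stands up; the arm still has a gap to the crank knob. Lift straight up and come back over the case.

Emit:
{"method": "play_rows", "body": {
  "targets": [
    {"x":0.0,"y":0.0,"z":0.08,"rx":0.0,"ry":0.0,"rz":0.0,"grip":-1.0},
    {"x":0.0,"y":0.0,"z":0.2,"rx":0.0,"ry":0.0,"rz":0.0,"grip":-1.0},
    {"x":0.0,"y":0.0,"z":0.34,"rx":0.0,"ry":0.0,"rz":0.0,"grip":-1.0},
    {"x":0.0,"y":0.0,"z":0.34,"rx":0.0,"ry":0.0,"rz":0.0,"grip":-1.0},
    {"x":-0.2,"y":-0.1,"z":0.34,"rx":0.0,"ry":0.0,"rz":0.0,"grip":-1.0},
    {"x":-0.4,"y":-0.35,"z":0.34,"rx":0.0,"ry":0.0,"rz":0.0,"grip":-1.0},
    {"x":-0.4,"y":-0.35,"z":0.34,"rx":0.0,"ry":0.0,"rz":0.0,"grip":-1.0},
    {"x":-0.4,"y":-0.35,"z":0.34,"rx":0.0,"ry":0.0,"rz":0.0,"grip":-1.0}
  ],
  "squeeze": 20
}}

```text
time_s: 8.88
tcp_pos: [0.5197, -0.112, 0.2632]
tool_rot: [-0.133, 3.135, 0.001]
contact_force: [0.0, -0.4, 0.8]
gripper_width: -0.001
```

```bash
python3 - <<'E'
from h import *
p=[.5268,-.031,.084]
o=env.get_obs(); print({k:np.round(o[k],4) for k in("tcp_pos","contact_force")})
print("tcp case",w([0,0,-.084],o["tcp_pos"]-[p[0],p[1],0]).round(4))
ims=[]
for c in("side","wrist"):
    C=cam(c); im=optics.camera(c)
    for n,z in(("retainer",.05),("choc_box",.042),("lid",.15)):
        for r in nets.cut_out(n,c)[:2]:
            ys,xs=np.nonzero(r["region"])
            if len(xs): print(c,n,round(r["score"],2),r["rect"],w([0,0,-.084],unproj((xs.mean(),ys.mean()),z,C)-[p[0],p[1],0]).round(3))
    for y in range(-90,91,10):
        u=proj(w(p,[0,y/1e3,.067 if y<0 else .042]),C)[0].round().astype(int); cv2.circle(im,tuple(int(v) for v in u),1,(0,255,0) if y%50 else (255,0,0),-1)
    ims.append(im)
s=cv2.resize(ims[0][110:260,250:400],(400,400)); cv2.imwrite("pics/c4.png",np.hstack([s,ims[1][:,120:520]])[:,:,::-1])
E
```

```text
{'tcp_pos': array([ 0.5197, -0.112 ,  0.2632]), 'contact_force': array([ 0.0315, -0.364 ,  0.8132])}
tcp case [[-0.0139 -0.0801  0.2632]]
side retainer 0.78 [313.2, 199.8, 50.5, 17.5] [[-0.002 -0.027  0.05 ]]
side choc_box 0.78 [307.8, 218.5, 47.5, 28.1] [[-0.003  0.04   0.042]]
side choc_box 0.72 [338.8, 136.9, 24.0, 33.4] [[ 0.012 -0.242  0.042]]
side lid 0.8 [278.2, 139.1, 41.6, 100.8] [[0.082 0.019 0.15 ]]
wrist retainer 0.97 [346.5, 130.5, 22.6, 98.0] [[-0.005 -0.041  0.05 ]]
wrist choc_box 0.56 [384.2, 131.3, 69.7, 94.7] [[-0.004  0.03   0.042]]
wrist lid 0.68 [303.4, 246.9, 259.1, 102.9] [[0.073 0.041 0.15 ]]
```

View pics/c4.png

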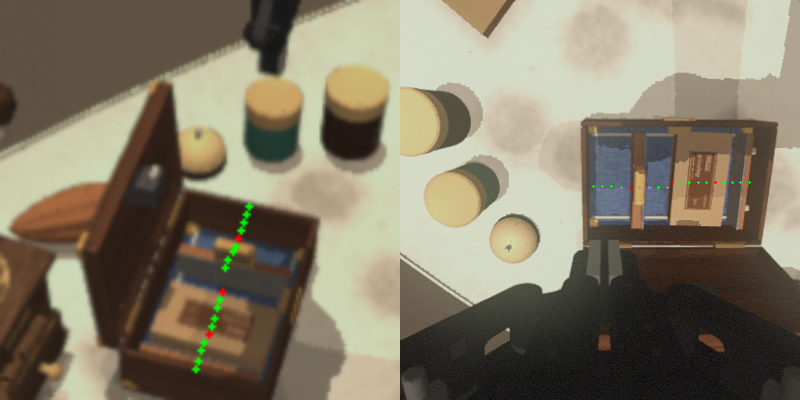

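The tab centre is at case y ≈ -40, so the retainer's felt face is at about -33 and its back at about -47. The box is square, centred at about +33. The lid stands open. I'll lower the shut fingers into the gap behind the retainer at y ≈ -74.

Emit:
{"method": "play_rows", "body": {
  "targets": [
    {"x":0.034,"y":0.027,"z":-0.2,"rx":0.0,"ry":0.0,"rz":0.0,"grip":-1.0},
    {"x":0.034,"y":0.027,"z":-0.45,"rx":0.0,"ry":0.0,"rz":0.0,"grip":-1.0},
    {"x":0.034,"y":0.027,"z":-0.65,"rx":0.0,"ry":0.0,"rz":0.0,"grip":-1.0},
    {"x":0.034,"y":0.027,"z":-0.75,"rx":0.0,"ry":0.0,"rz":0.0,"grip":-1.0},
    {"x":0.034,"y":0.027,"z":-0.82,"rx":0.0,"ry":0.0,"rz":0.0,"grip":-1.0},
    {"x":0.034,"y":0.027,"z":-0.88,"rx":0.0,"ry":0.0,"rz":0.0,"grip":-1.0},
    {"x":0.034,"y":0.027,"z":-0.9,"rx":0.0,"ry":0.0,"rz":0.0,"grip":-1.0},
    {"x":0.034,"y":0.027,"z":-0.9,"rx":0.0,"ry":0.0,"rz":0.0,"grip":-1.0}
  ],
  "squeeze": 20
}}

```text
time_s: 10.28
tcp_pos: [0.53, -0.1038, 0.0382]
tool_rot: [-0.138, 3.134, 0.0]
contact_force: [0.6, 0.5, 0.9]
gripper_width: 0.0
```

Emit:
{"method": "play_rows", "body": {
  "targets": [
    {"x":-0.002,"y":0.02,"z":0.0,"rx":0.0,"ry":0.0,"rz":0.0,"grip":-1.0},
    {"x":-0.003,"y":0.035,"z":0.0,"rx":0.0,"ry":0.0,"rz":0.0,"grip":-1.0},
    {"x":-0.004,"y":0.05,"z":0.0,"rx":0.0,"ry":0.0,"rz":0.0,"grip":-1.0},
    {"x":-0.005,"y":0.065,"z":0.0,"rx":0.0,"ry":0.0,"rz":0.0,"grip":-1.0},
    {"x":-0.007,"y":0.08,"z":0.0,"rx":0.0,"ry":0.0,"rz":0.0,"grip":-1.0},
    {"x":-0.008,"y":0.095,"z":0.0,"rx":0.0,"ry":0.0,"rz":0.0,"grip":-1.0},
    {"x":-0.009,"y":0.11,"z":0.0,"rx":0.0,"ry":0.0,"rz":0.0,"grip":-1.0},
    {"x":-0.011,"y":0.125,"z":0.0,"rx":0.0,"ry":0.0,"rz":0.0,"grip":-1.0},
    {"x":-0.012,"y":0.14,"z":0.0,"rx":0.0,"ry":0.0,"rz":0.0,"grip":-1.0},
    {"x":-0.013,"y":0.155,"z":0.0,"rx":0.0,"ry":0.0,"rz":0.0,"grip":-1.0}
  ],
  "squeeze": 20
}}

```text
time_s: 11.52
tcp_pos: [0.5269, -0.0648, 0.0383]
tool_rot: [-0.138, 3.134, 0.0]
contact_force: [1.2, -3.6, 3.8]
gripper_width: 0.0
```

Emit:
{"method": "play_rows", "body": {
  "targets": [
    {"x":-0.001,"y":0.012,"z":0.0,"rx":0.0,"ry":0.0,"rz":0.0,"grip":-1.0},
    {"x":-0.002,"y":0.024,"z":0.0,"rx":0.0,"ry":0.0,"rz":0.0,"grip":-1.0},
    {"x":-0.003,"y":0.036,"z":0.0,"rx":0.0,"ry":0.0,"rz":0.0,"grip":-1.0},
    {"x":-0.004,"y":0.048,"z":0.0,"rx":0.0,"ry":0.0,"rz":0.0,"grip":-1.0},
    {"x":-0.005,"y":0.06,"z":0.0,"rx":0.0,"ry":0.0,"rz":0.0,"grip":-1.0},
    {"x":-0.006,"y":0.072,"z":0.0,"rx":0.0,"ry":0.0,"rz":0.0,"grip":-1.0},
    {"x":-0.007,"y":0.084,"z":0.0,"rx":0.0,"ry":0.0,"rz":0.0,"grip":-1.0},
    {"x":-0.007,"y":0.084,"z":0.0,"rx":0.0,"ry":0.0,"rz":0.0,"grip":-1.0}
  ],
  "squeeze": 20
}}

```text
time_s: 12.52
tcp_pos: [0.525, -0.0434, 0.0382]
tool_rot: [-0.138, 3.134, 0.001]
contact_force: [0.9, -2.3, 2.1]
gripper_width: 0.002
```

```bash
python3 -c "
from h import *
print([env.get_obs()['contact_force'].round(1).tolist() for _ in range(3)])
cv2.imwrite('pics/s5.png',cv2.resize(optics.camera('side')[110:260,250:400,::-1],(600,600)))
print([env.get_obs()['contact_force'].round(1).tolist() for _ in range(3)])"
```

```text
[[0.9, -2.3, 2.1], [0.9, -2.3, 2.1], [0.9, -2.3, 2.1]]
[[1.1, -2.2, 1.3], [1.1, -2.2, 1.3], [1.1, -2.2, 1.3]]
```

View pics/s5.png

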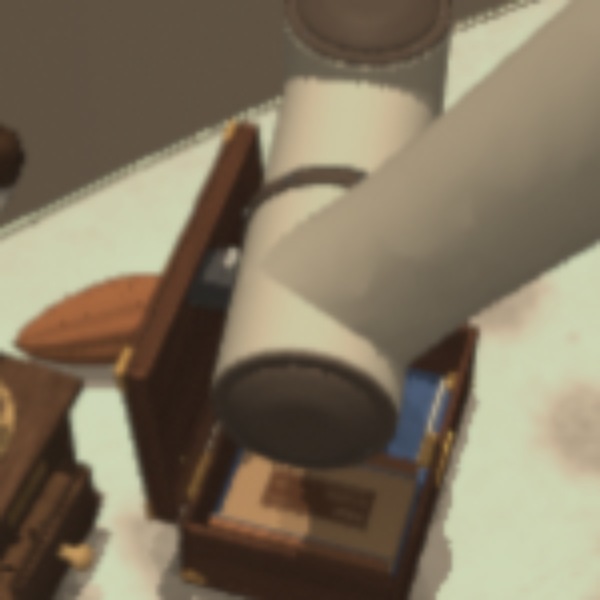

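The retainer is against the box and the box is close to the pad; the lid is open. Pushing on in small steps while watching the force.

Emit:
{"method": "play_rows", "body": {
  "targets": [
    {"x":-0.001,"y":0.01,"z":0.0,"rx":0.0,"ry":0.0,"rz":0.0,"grip":-1.0},
    {"x":-0.001,"y":0.018,"z":0.0,"rx":0.0,"ry":0.0,"rz":0.0,"grip":-1.0},
    {"x":-0.002,"y":0.026,"z":0.0,"rx":0.0,"ry":0.0,"rz":0.0,"grip":-1.0},
    {"x":-0.002,"y":0.034,"z":0.0,"rx":0.0,"ry":0.0,"rz":0.0,"grip":-1.0}
  ],
  "squeeze": 20
}}

```text
time_s: 13.08
tcp_pos: [0.5243, -0.036, 0.0381]
tool_rot: [-0.138, 3.135, -0.002]
contact_force: [2.3, -11.6, 3.1]
gripper_width: -0.001
```

Emit:
{"method": "play_rows", "body": {
  "targets": [
    {"x":-0.001,"y":0.01,"z":0.0,"rx":0.0,"ry":0.0,"rz":0.0,"grip":-1.0},
    {"x":-0.001,"y":0.016,"z":0.0,"rx":0.0,"ry":0.0,"rz":0.0,"grip":-1.0}
  ],
  "squeeze": 20
}}

```text
time_s: 13.32
tcp_pos: [0.5241, -0.0337, 0.0381]
tool_rot: [-0.138, 3.136, -0.005]
contact_force: [2.9, -13.3, 1.9]
gripper_width: -0.001
```

13 N total (about 9 N on the box) is ample, so I'm backing off gently.

Emit:
{"method": "play_rows", "body": {
  "targets": [
    {"x":0.001,"y":-0.008,"z":0.0,"rx":0.0,"ry":0.0,"rz":0.0,"grip":-1.0},
    {"x":0.001,"y":-0.016,"z":0.0,"rx":0.0,"ry":0.0,"rz":0.0,"grip":-1.0},
    {"x":0.002,"y":-0.026,"z":0.0,"rx":0.0,"ry":0.0,"rz":0.0,"grip":-1.0},
    {"x":0.004,"y":-0.05,"z":0.0,"rx":0.0,"ry":0.0,"rz":0.0,"grip":-1.0},
    {"x":0.008,"y":-0.1,"z":0.0,"rx":0.0,"ry":0.0,"rz":0.0,"grip":-1.0},
    {"x":0.01,"y":-0.12,"z":0.0,"rx":0.0,"ry":0.0,"rz":0.0,"grip":-1.0},
    {"x":0.01,"y":-0.12,"z":0.2,"rx":0.0,"ry":0.0,"rz":0.0,"grip":-1.0},
    {"x":0.01,"y":-0.12,"z":0.45,"rx":0.0,"ry":0.0,"rz":0.0,"grip":-1.0},
    {"x":0.01,"y":-0.12,"z":0.7,"rx":0.0,"ry":0.0,"rz":0.0,"grip":-1.0},
    {"x":0.0,"y":-0.12,"z":0.9,"rx":0.0,"ry":0.0,"rz":0.0,"grip":-1.0},
    {"x":-0.2,"y":-0.3,"z":0.95,"rx":0.0,"ry":0.0,"rz":0.0,"grip":-1.0},
    {"x":-0.4,"y":-0.5,"z":0.95,"rx":0.0,"ry":0.0,"rz":0.0,"grip":-1.0}
  ],
  "squeeze": 20
}}

```text
time_s: 14.82
tcp_pos: [0.4334, -0.1496, 0.2768]
tool_rot: [-0.14, 3.133, -0.005]
contact_force: [0.3, -1.2, -0.3]
gripper_width: -0.003
```

```bash
python3 - <<'E'
from h import *
p=[.5268,-.031,.084]; print(env.get_obs()["contact_force"].round(1),env.get_obs()["tcp_pos"])
a=[]
for c in("top","side"):
    C=cam(c); im=optics.camera(c)
    for n,z in(("choc_box",.042),):
        for r in nets.cut_out(n,c)[:2]:
            ys,xs=np.nonzero(r["region"]); print(c,n,round(r["score"],2),r["rect"],w([0,0,-.084],unproj((xs.mean(),ys.mean()),z,C)-[p[0],p[1],0]).round(3))
    for q in([.055,.021,.042],[-.055,.021,.042],[.055,.083,.042],[-.055,.083,.042]):
        u=proj(w(p,q),C)[0].round().astype(int); cv2.circle(im,tuple(map(int,u)),1,(0,255,0),-1)
    a.append(im)
cv2.imwrite("pics/f6.png",np.hstack([cv2.resize(a[0][160:280,260:380],(400,400)),cv2.resize(a[1][110:260,250:400],(400,400))])[:,:,::-1])
E
```

```text
[ 0.3 -1.2 -0.3] [ 0.43339908 -0.14963895  0.27676603]
top choc_box 0.85 [286.9, 212.2, 25.9, 24.2] [[0.024 0.052 0.042]]
top choc_box 0.18 [201.4, 208.4, 24.0, 20.9] [[0.067 0.281 0.042]]
side choc_box 0.62 [304.9, 223.9, 46.4, 26.5] [[-0.005  0.051  0.042]]
```

View pics/f6.png

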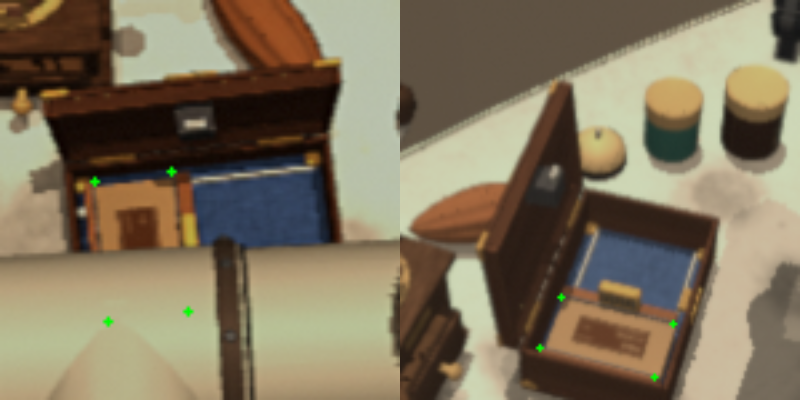

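The box is square between retainer and pad, with its corners on the markers predicted for a centre at y ≈ +52 mm. The lid stands open and the neighbours haven't moved. Handing in.

```bash
python3 -c "
from station import env
print(env.sign_off())"
```

```text
the job is handed in; nothing more can be done
None
```

The lid is open and the chocolate box is nipped between the retainer and the sprung pad. I have handed the job in at about 15 s of the 61 s allowed; the hand-in gives no verdict.

- **Lid:** I pressed the button with shut fingers until the force held steady at about 5.6 N. That matches the lid's 5.5 N spring, so I took the bolt to be free. I then eased the lid along its arc at about 0.5 rad/s to roughly 1.5 rad and let it go. I judged the lid angle from the arc and the pictures, as the joint itself cannot be read.
- **Box:** I slid the retainer against the box and on against the pad, then backed off slowly. The push peaked at 13.3 N in all, above the 8 to 10 N suggested. Less the 4 N drag, that is about 9 N on the box, well under the 20 N limit.
- **Last checks:** Both cameras put the box centre at case y of about +51 to +52 mm, against the +46 mm needed, and its corners looked square. That position implies about 4 N of pad force still holding it. I did not measure the grip on the box directly.
- **Surroundings:** The lid stood open and the fingers were well clear. The tins, bell and pod looked unmoved. The cup, stamp, scoop and mill crank were not in the last pictures, but the arm did not touch them as far as I could tell.
- **Disagreement:** The top camera's case x for the box was about 24 mm off, because the arm hid part of the box. The side camera gave -5 mm.

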